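# Pin back the sprung swing bracket of a printer gear unit

## Task

The printer's gear unit lies on the desk ready for cleaning. Take the steel locking pin (the one with the slim, straight, round handle) out of the tool stand, put its nose through the eye of the sprung bracket, swing the bracket round against its spring until the eye is over the hole in the unit's plate, and push the pin down into that hole until its collar sits on the eye. Let go, leaving the pin upright and the bracket held back by it.

Things in the scene. Friction and masses are not known exactly. Their poses are not given: they have to be found in the camera images.
- pin_handle (a point): Mid-handle of the loose steel locking pin (0.2 kg), upright in one of 3 holes, 70 mm apart, of a 72 mm high grey stand (others, up to 118 mm high: fat driver, flat thumbscrew). z up the pin, y along the row. Handle 22 mm dia, 48 high; collar 42 dia, 6 thick; shank 16 dia, 64 long, last 16 tapering to a 4 mm nose. Nose 94 mm below this point, collar's underside 30 below; starts 102 above desk.
- eye (a point): Centre of the round eye at the free end of the flat steel bracket, at its top face, 70 mm above the desk. Ring 50 mm outside, opening 30 mm, 10 mm thick; its underside is 20 mm above the unit's plate. x points along the bracket, away from its upright pivot, which lies 120 mm behind this point; z is up.
- socket (a point): Centre of the mouth of the upright through hole in the unit's white plate (200 x 210 mm, 40 mm thick, fixed to the desk), 40 mm above the desk. Hole 21 mm in diameter with a 5 mm chamfer, 120 mm from the bracket's pivot. With the pin home its collar rests on the eye and its nose is 34 mm down the hole. z is up.
- bracket (a joint): Angle of the sprung bracket about its upright pivot (rad): 0 at rest, growing counter-clockwise seen from above; 0.785 puts the eye exactly over the hole; far stop at 1.0. The spring always drives it back to 0, pulling at the eye with about 1 N at rest and 3 N over the hole.

How it is judged:
By the outcome, as a careful person would: the job done as asked, in the order asked, and still so for the second after the job is handed in, with the robot touching nothing.
It also fails if it takes over 48 s, if anything falls off the work surface, if the arm or the gripper's body presses on something with over 40 N, if the wrist force passes 120 N, or if a joint passes its speed limit or range.

## Robot

A 6-joint arm with a two-finger parallel gripper is mounted at the origin on the work surface. World frame = base frame: x ahead of the robot, y to its left, z up, the work surface at z = 0. Lengths are in m, angles in degrees, forces in N, time in s.
With the tool pointing down it reaches from about 0.3 to 0.75 m from the base axis. Payload 8.5 kg.
Tool frame: the origin (TCP) lies at the very end of the fingers, on their centre line; the grasp point (between the pads) lies 19 mm behind it; z points along the fingers, y is the line along which they close (so a half turn about z gives the same grasp; the last joint's range is limited). The gripper opens to 85 mm and grips with 20 to 120 N. Pads are 22 mm wide; open, the fingers measure 114 mm over their backs; the gripper's body (76 mm by 85 mm) begins 54 mm behind the grasp point. The pads swing forward as they close: fully open they stand 13 mm farther back than shut.
Start: joints at [57.45, 21.807, 74.336, -0, 83.858, -12.336], TCP at [0.19, 0.516, 0.231] pointing down, gripper open.
Joint ranges: [-178.18, 178.18], [-50.72, 133.34], [12.68, 142.11], [-81.47, 261.47], [9.98, 163.14], [-165.26, 165.26]. Speed limits (degrees/s): [136.94, 136.94, 180, 180, 180, 180].

## Interface

Orientations are given as a 3x3 rotation matrix whose columns are the frame's x, y, z axes.
In Python, from rig import observe, cams, ticket gives the robot as it stands.
- The arm moves only by the tool move_arm, never from a script. Its arguments are lists of equal length, an entry for each row: "jaw": the finger opening in cm, from 0 to 8.54; "dp": the shift along the tool's x, y, z in cm, a list of three; "turn": the turn, a rotation vector about the tool's x, y, z in rad, a list of three. In form: {"jaw": [jaw, ...], "dp": [[tx, ty, tz], ...], "turn": [[wx, wy, wz], ...]}. A call has 1 to 12 rows; each row shifts and turns the commanded pose from where the row before left it, along the tool's axes as they then stand; what a row does not reach is not made up. A row lasts 1/12 s, in which the tool goes at most 41.7 mm and 7.16 degrees, less where a joint would pass 70% of its speed; a pose out of reach is approached as far as the arm can. A call is refused whole if a number of a shift passes 4.17 or a number of a turn 0.125, either way. A call with a gripper value outside its range is refused whole. The fingers move at their own pace and stop on an object; "force" is the grip in N (left out, the last holds). Time passes only in rows, so rows that do not move let the fingers close. It gives the time, the measured TCP pose, the force, the opening and the grip force at its end, in the units of the state.
- observe(): the state, without advancing time (a new reading comes with each control period).
- cams.get_image(name): name is "scene" or "side" or "wrist"; returns (picture, depth): 384x512x3 uint8, red, green, blue; 384x512 float32, m along the optical axis (not along the pixel's ray), 0 where there is no reading.
- cams.calibration(name): a dict with "vertical_fov" (degrees; the focal length in pixels is half the picture's height over the tangent of half this angle, whatever the lens; pixels are square), "cx", "cy" (the principal point, pixels), "view" (4x4, takes a point from world to camera coordinates); the wrist camera has in their place "tool_from_camera" (4x4, takes a point from camera to tool coordinates, whose origin is the TCP and whose axes are the flange's). Camera axes: x right, y up, looking along -z (the intrinsics and any distortion apply to the point x, -y, -z); pixel columns grow to the right and rows downward; lengths in m; the calibration is good to about 2 mm. A picture is of the moment at which its call begins: read the wrist's pose just before it. calibration takes no time and is no camera call.
- ticket.close_job(): hands the job in; it is judged then, once.
Trained networks look in the newest picture that a camera, given by its name, has taken for a name from the list of things; names that differ only in an ending like _2 or _b are one class to them, and where a whole thing is asked for, a point or a joint stands for the part that bears it (a point fixed in the world has none). Each returns a list of dicts, best first, with "p" (0 to 1); they miss things now and then, are a little off and sometimes report something else, mostly with a low value. They report only what shows in the picture. A call takes as long as a camera call.
- cams.spot_in(camera, query): "box" ([centre column, centre row, width, height] as shares, 0 to 1, of the picture: columns of its width, rows of its height, round what is visible of it).
- cams.outline_of(camera, query): "mask" (384x512 bool, what is visible of it) and "box" ([centre column, centre row, width, height] as shares, 0 to 1, of the picture: columns of its width, rows of its height, round what is visible of it).
- cams.mark_of(camera, query): "location" ([column, row] as shares, 0 to 1, of the picture: columns of its width, rows of its height: a listed point, or the origin of a listed thing).
The state is a dict: "time_s": time; "q": joint angles; "qvel": joint speeds; "joint_efforts": joint torques, N m; "position": TCP position; "tool_rot": TCP orientation; "ft_force": force on the tool from outside, world axes, zero at the start; "wrist_torque": the same for the moment, N m; "grip_width": finger opening in m; "gripper_force": force on a finger pad.
Only numpy, scipy, OpenCV 4.12 (cv2) and the standard library are available. Lean on these libraries where they do the work, as an engineer would, in place of code of your own. Each camera call takes 0.05 s, during which the arm holds its last target. There are 200 camera calls.

## Working session

There is one attempt and no reset: what is moved stays moved. The work goes in short steps, Python scripts to look and compute and a tool call to move; the robot and the scene stay as the last step left them, time stands still between calls to the robot, and variables do not carry over. Pictures are saved under pics/ and viewed, at most 10 in all, crops included, and the job is handed in when it is done.

Besides the shell and the picture viewer there is one more tool, called after "Emit:" as name(argument=value, ...), one argument or row to a line, values as JSON. move_arm: Moves the arm, as the interface text tells. Its arguments: {"type":"object","properties":{"jaw":{"type":"array","items":{"type":"number"}},"dp":{"type":"array","items":{"type":"array","items":{"type":"number"}}},"turn":{"type":"array","items":{"type":"array","items":{"type":"number"}}},"force":{"type":"number"}},"required":["jaw","dp","turn"]}

```bash
mkdir -p pics; ls; cat > h.py <<'E'
import numpy as np, cv2
from rig import observe, cams, ticket
def ray(name,col,row,st=None):
    c=cams.calibration(name); f=192/np.tan(np.radians(c["vertical_fov"])/2)
    u,v=col*512,row*384
    d=np.array([(u-c["cx"])/f,-(v-c["cy"])/f,-1.0,0])
    if "view" in c: M=np.linalg.inv(c["view"])
    else:
        T=np.eye(4);T[:3,:3]=st["tool_rot"];T[:3,3]=st["position"];M=T@np.array(c["tool_from_camera"])
    return M[:3,3],(M@d)[:3]
def tri(rs):
    A=np.zeros((3,3));b=np.zeros(3)
    for o,d in rs:
        d=d/np.linalg.norm(d);P=np.eye(3)-np.outer(d,d);A+=P;b+=P@o
    x=np.linalg.solve(A,b)
    return x,[float(np.linalg.norm((np.eye(3)-np.outer(d,d)/(d@d))@(x-o))) for o,d in rs]
def atz(r,z): o,d=r; return o+d*(z-o[2])/d[2]
E
python3 - <<'E'
from h import *
ims=[];R={}
for n in ["scene","side","wrist"]:
    st=observe()
    im,dep=cams.get_image(n); im=im.copy(); np.save(f"d_{n}.npy",dep)
    c=cams.calibration(n); print(n,{k:(v if np.isscalar(v) else None) for k,v in c.items()})
    for q,col in [("pin_handle",(255,0,0)),("eye",(0,255,0)),("socket",(0,0,255))]:
        r=cams.mark_of(n,q)
        for k in r[:2]:
            u,v=k["location"];print(n,q,round(k["p"],2),round(u*512,1),round(v*384,1))
        if r:
            u,v=r[0]["location"];cv2.circle(im,(int(u*512),int(v*384)),4,col,1)
            R.setdefault(q,[]).append(ray(n,u,v,st))
    ims.append(im)
for q in R:
    print(q,[ (np.round(atz(r,{"pin_handle":.102,"eye":.07,"socket":.04}[q]),3)).tolist() for r in R[q]])
    if len(R[q])>1: print(tri(R[q]))
cv2.imwrite("pics/a.png",cv2.cvtColor(ims[0],4)); cv2.imwrite("pics/b.png",cv2.cvtColor(ims[1],4));cv2.imwrite("pics/c.png",cv2.cvtColor(ims[2],4))
print(observe()["tool_rot"],observe()["time_s"])
E
```

```text
pics
scene {'vertical_fov': 52.884723817323966, 'cx': 257.90249581156945, 'cy': 192.2203991350784, 'view': None}
scene pin_handle 0.95 334.8 228.3
scene pin_handle 0.24 201.5 163.4
scene eye 0.78 200.9 159.6
scene socket 0.79 216.5 193.8
side {'vertical_fov': 51.09831867574279, 'cx': 247.284880739256, 'cy': 187.54660688209185, 'view': None}
side pin_handle 0.81 201.3 154.6
side eye 0.58 312.1 260.7
side socket 0.61 290.2 248.1
wrist {'vertical_fov': 60.89657849170962, 'cx': 251.3479680565298, 'cy': 193.72703282827914, 'tool_from_camera': None}
pin_handle [[0.5, 0.192, 0.102], [0.5, 0.198, 0.102]]
(array([0.49992836, 0.19299728, 0.10367386]), [0.000864321197070649, 0.0008643211970706391])
eye [[0.573, -0.179, 0.07], [0.573, -0.172, 0.07]]
(array([ 0.57297714, -0.17538481,  0.07229847]), [0.0021567925151897488, 0.0021567925151895154])
socket [[0.596, -0.084, 0.04], [0.574, -0.098, 0.04]]
(array([ 0.5858323 , -0.08976882,  0.02969045]), [0.005844906728756371, 0.005844906728756401])
[[-9.38399657e-01  3.45551854e-01 -1.02935206e-06]
 [ 3.45551854e-01  9.38399657e-01  1.11009112e-05]
 [ 4.80188407e-06  1.00613967e-05 -1.00000000e+00]] 0.6
```

View pics/a.png

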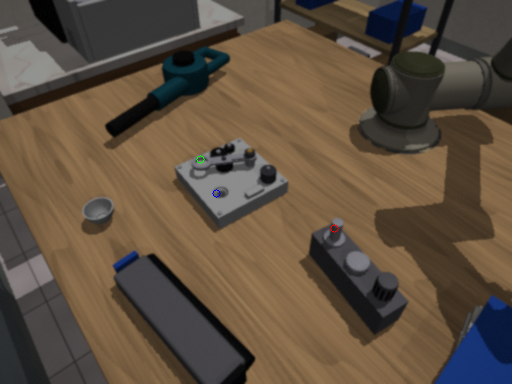

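View pics/b.png

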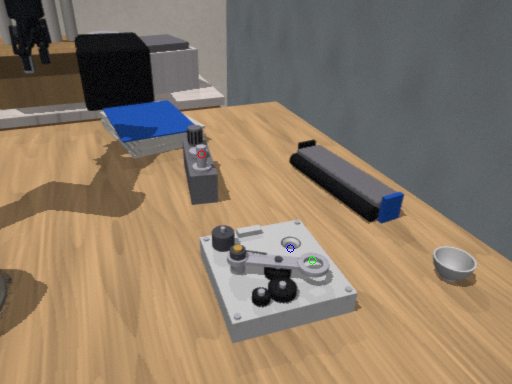

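The scene picture shows the pin at (335,229), stand running to the driver at (385,283), eye at (201,160), hole really at about (221,191), and the pivot at (250,154). In the side picture the hole is at (291,243), the eye at (313,262) and the pivot at (237,252).

```bash
python3 - <<'E'
from h import *
S=lambda u,v:ray("scene",u/512,v/384); D=lambda u,v:ray("side",u/512,v/384)
print("driver",atz(S(386,283),.118), atz(D(195,130),.118))
print("thumb",tri([S(357,262),D(198,149)]))
print("hole",atz(S(221,191),.04),atz(D(291,243),.04),tri([S(221,191),D(291,243)]))
print("eye",atz(S(200.5,161),.07),atz(D(313,262.5),.07))
print("pivot",atz(S(250,153),.08),atz(D(237,252),.08),tri([S(250,153),D(237,252)]))
print(cams.calibration("wrist")["tool_from_camera"])
E
```

```text
driver [0.53075955 0.33575379 0.118     ] [0.51589173 0.30446184 0.118     ]
thumb (array([0.51259982, 0.26598339, 0.0839591 ]), [0.0015915553854206437, 0.0015915553854205997])
hole [ 0.58238059 -0.08490921  0.04      ] [ 0.58210478 -0.08577631  0.04      ] (array([ 0.58227408, -0.08528341,  0.03961432]), [0.00010132741676413724, 0.00010132741676416623])
eye [ 0.57714535 -0.17525676  0.07      ] [ 0.57175864 -0.17635782  0.07      ]
pivot [ 0.47192245 -0.11261364  0.08      ] [ 0.4654344  -0.12238624  0.08      ] (array([ 0.46795525, -0.11703481,  0.0751238 ]), [0.00048700633529450083, 0.0004870063352944939])
[[ 8.56939850e-04  9.60158876e-01  2.79453394e-01  7.15545495e-02]
 [ 9.99999334e-01 -6.06578238e-04 -9.82374185e-04 -9.82310486e-04]
 [-7.73724946e-04  2.79454049e-01 -9.60158756e-01 -1.41755999e-01]
 [ 0.00000000e+00  0.00000000e+00  0.00000000e+00  1.00000000e+00]]
```

```bash
cat >> h.py <<'E'
from scipy.spatial.transform import Rotation as Ro
def plan(p1,ang,N,p0=None,R0=None):
    """constant-twist move: dp(cm), turn(rad) about tool z, for N rows; ang = wanted world angle of tool y"""
    s=observe(); p0=np.array(s["position"]) if p0 is None else p0; R0=np.array(s["tool_rot"]) if R0 is None else R0
    a0=np.degrees(np.arctan2(R0[1,1],R0[0,1])); w=-np.radians((ang-a0+180)%360-180)/N
    M=sum(R0@Ro.from_rotvec([0,0,w*k]).as_matrix() for k in range(N))
    dp=np.linalg.solve(M,np.array(p1)-p0)*100
    print("dp",np.round(dp,3),"turn",round(w,4),"N",N)
E
python3 - <<'E'
from h import *
plan([.5,.193,.20],-9,12)
E
```

```text
dp [-3.977  0.711  0.261] turn 0.1146 N 12
```

Emit:
move_arm(
  jaw=[8.5,8.5,8.5,8.5,8.5,8.5,8.5,8.5,8.5,8.5,8.5,8.5],
  dp=[
    [-3.98,0.71,0.26],
    [-3.98,0.71,0.26],
    [-3.98,0.71,0.26],
    [-3.98,0.71,0.26],
    [-3.98,0.71,0.26],
    [-3.98,0.71,0.26],
    [-3.98,0.71,0.26],
    [-3.98,0.71,0.26],
    [-3.98,0.71,0.26],
    [-3.98,0.71,0.26],
    [-3.98,0.71,0.26],
    [-3.98,0.71,0.26],
  ],
  turn=[
    [0,0,0.1146],
    [0,0,0.1146],
    [0,0,0.1146],
    [0,0,0.1146],
    [0,0,0.1146],
    [0,0,0.1146],
    [0,0,0.1146],
    [0,0,0.1146],
    [0,0,0.1146],
    [0,0,0.1146],
    [0,0,0.1146],
    [0,0,0.1146],
  ],
)

```text
time_s: 1.6
position: [0.5009, 0.1907, 0.1999]
tool_rot: [[0.162, 0.987, 0.0], [0.987, -0.162, 0.0], [0.0, 0.0, -1.0]]
ft_force: [-0.1, 1.0, -0.5]
grip_width: 0.0851
gripper_force: 0.0
```

Emit:
move_arm(
  jaw=[8.5,8.5,8.5,8.5],
  dp=[
    [0,0,0],
    [0,0,0],
    [0,0,0],
    [0,0,0],
  ],
  turn=[
    [0,0,0],
    [0,0,0],
    [0,0,0],
    [0,0,0],
  ],
)

```text
time_s: 1.93
position: [0.4999, 0.1937, 0.2003]
tool_rot: [[0.154, 0.988, 0.0], [0.988, -0.154, 0.0], [0.0, 0.0, -1.0]]
ft_force: [0.2, 0.3, -0.2]
grip_width: 0.0846
gripper_force: 0.0
```

```bash
python3 - <<'E'
from h import *
st=observe(); im,d=cams.get_image("wrist"); im=im.copy()
print(st["position"],st["tool_rot"][0][1],st["tool_rot"][1][1],st["q"],st["ft_force"])
for k in cams.mark_of("wrist","pin_handle")[:2]:
    u,v=k["location"];print(k["p"],u*512,v*384,atz(ray("wrist",u,v,st),.102))
    cv2.circle(im,(int(u*512),int(v*384)),3,(255,0,0),1)
m=cams.outline_of("wrist","pin_handle")
if m: 
    b=m[0]["box"];print(m[0]["p"],b); ys,xs=np.where(m[0]["mask"]);print(xs.min(),xs.max(),ys.min(),ys.max())
cv2.imwrite("pics/d.png",cv2.cvtColor(im,4)); np.save("dw.npy",d)
E
```

```text
[0.49986291 0.19372065 0.20028867] 0.9880026533632285 -0.15443665472087836 [8.51576301e+00 2.18311278e+01 7.96727971e+01 1.46373234e-02
 7.84749602e+01 1.73969643e+01] [ 0.21487267  0.26650966 -0.21237125]
0.71 251.904 190.88639999999998 [0.50010434 0.1964796  0.102     ]
0.6 [0.4914, 0.4833, 0.0969, 0.149]
227 276 158 215
```

View pics/d.png

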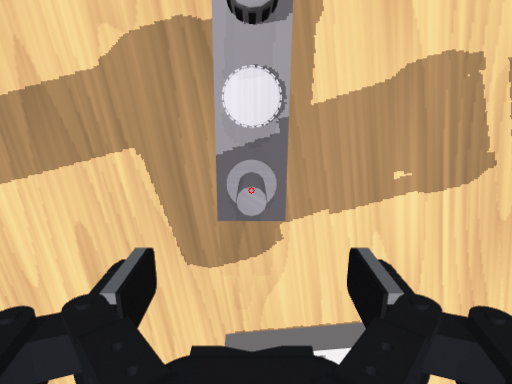

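Wrist picture: pin handle top at (251,201), collar at (251,184), stand axis vertical in the image, fingers centred at column 251, so yaw is right. Refine and descend.

```bash
python3 - <<'E'
from h import *
st=observe();R=np.array(st["tool_rot"]);p=np.array(st["position"])
for u,v,z in [(251.5,201,.126),(251.5,184.5,.078)]:
    x=atz(ray("wrist",u/512,v/384,st),z);print(x,R.T@(x-p)*100)
x=np.array([.4999,.193,.102]);print(R.T@(x-p)*100)
E
```

```text
[0.49964017 0.19605447 0.126     ] [ 0.22378896 -0.05210999  7.41625002]
[0.49953878 0.19537623 0.078     ] [ 0.15476722 -0.05232207 12.21624366]
[-0.07421026  0.02037467  9.81623244]
```

Emit:
move_arm(
  jaw=[8.5,8.5,8.5,8.5,8.5,8.5,2,2,2,2,2,2],
  force=60,
  dp=[
    [0.19,-0.05,3],
    [0,0,3],
    [0,0,3],
    [0,0,1.6],
    [0,0,1],
    [0,0,0],
    [0,0,0],
    [0,0,0],
    [0,0,0],
    [0,0,0],
    [0,0,0],
    [0,0,0],
  ],
  turn=[
    [0,0,0],
    [0,0,0],
    [0,0,0],
    [0,0,0],
    [0,0,0],
    [0,0,0],
    [0,0,0],
    [0,0,0],
    [0,0,0],
    [0,0,0],
    [0,0,0],
    [0,0,0],
  ],
)

```text
time_s: 3.08
position: [0.5001, 0.1946, 0.0848]
tool_rot: [[0.157, 0.988, 0.001], [0.988, -0.157, 0.0], [0.0, 0.001, -1.0]]
ft_force: [-1.6, -0.1, 4.7]
grip_width: 0.0213
gripper_force: 44.4
```

Emit:
move_arm(
  jaw=[2,2,2,2,2,2,2,2],
  dp=[
    [0,0,0],
    [0,0,-1],
    [0,0,-2],
    [0,0,-3],
    [0,0,-3],
    [0,0,-3],
    [0,0,-1],
    [0,0,0],
  ],
  turn=[
    [0,0,0],
    [0,0,0],
    [0,0,0],
    [0,0,0],
    [0,0,0],
    [0,0,0],
    [0,0,0],
    [0,0,0],
  ],
)

```text
time_s: 3.75
position: [0.5007, 0.1948, 0.2173]
tool_rot: [[0.156, 0.988, 0.006], [0.988, -0.156, 0.001], [0.002, 0.006, -1.0]]
ft_force: [-0.5, -0.5, -1.5]
grip_width: 0.0212
gripper_force: 44.3
```

```bash
python3 - <<'E'
from h import *
s=observe();print(s["position"],s["grip_width"],s["gripper_force"],s["ft_force"])
# go to near eye, keep yaw such that camera sees eye; stop 60mm short for a look
for a in (-9,): plan([.575,-.105,.20],a,9)
E
```

```text
[0.50073604 0.19476902 0.21734528] 0.021162680533326393 44.30958330631256 [-0.52069432 -0.47670507 -1.52171538]
dp [-3.161  1.335  0.195] turn -0.0 N 9
```

```bash
python3 - <<'E'
from h import *
plan([.575,-.205,.20],-9,11)
E
```

```text
dp [-3.484  1.235  0.158] turn -0.0 N 11
```

Emit:
move_arm(
  jaw=[2,2,2,2,2,2,2,2,2,2,2,2],
  dp=[
    [-2,0.8,0],
    [-3.6,1.27,0.15],
    [-3.6,1.27,0.15],
    [-3.6,1.27,0.15],
    [-3.6,1.27,0.15],
    [-3.6,1.27,0.15],
    [-3.6,1.27,0.15],
    [-3.6,1.27,0.15],
    [-3.6,1.27,0.15],
    [-3.6,1.27,0.15],
    [-2.6,0.8,0.1],
    [-1.3,0.5,0.1],
  ],
  turn=[
    [0,0,0],
    [0,0,0],
    [0,0,0],
    [0,0,0],
    [0,0,0],
    [0,0,0],
    [0,0,0],
    [0,0,0],
    [0,0,0],
    [0,0,0],
    [0,0,0],
    [0,0,0],
  ],
)

```text
time_s: 4.75
position: [0.573, -0.2081, 0.1968]
tool_rot: [[0.16, 0.987, -0.002], [0.987, -0.159, 0.001], [0.0, -0.003, -1.0]]
ft_force: [0.2, -0.2, -1.5]
grip_width: 0.0211
gripper_force: 44.3
```

Emit:
move_arm(
  jaw=[2,2,2,2],
  dp=[
    [0,0,0],
    [0,0,0],
    [0,0,0],
    [0,0,0],
  ],
  turn=[
    [0,0,0],
    [0,0,0],
    [0,0,0],
    [0,0,0],
  ],
)

```text
time_s: 5.08
position: [0.5735, -0.2032, 0.1987]
tool_rot: [[0.155, 0.988, -0.0], [0.988, -0.155, 0.0], [0.0, -0.0, -1.0]]
ft_force: [0.3, -0.5, -1.2]
grip_width: 0.0209
gripper_force: 44.3
```

```bash
python3 - <<'E'
from h import *
st=observe(); im,d=cams.get_image("wrist"); im=im.copy()
print(st["position"],np.round(st["tool_rot"],4),st["time_s"])
for q,z in [("eye",.07),("socket",.04)]:
  for k in cams.mark_of("wrist",q)[:1]:
    u,v=k["location"];print(q,k["p"],u*512,v*384,atz(ray("wrist",u,v,st),z))
    cv2.circle(im,(int(u*512),int(v*384)),3,(255,0,0),1)
cv2.imwrite("pics/e.png",cv2.cvtColor(im,4)); np.save("dw2.npy",d)
E
```

```text
[ 0.57348659 -0.20318824  0.19871462] [[ 1.548e-01  9.879e-01 -3.000e-04]
 [ 9.879e-01 -1.548e-01  4.000e-04]
 [ 4.000e-04 -3.000e-04 -1.000e+00]] 5.0833
eye 0.92 249.4976 151.9872 [ 0.57556486 -0.17536317  0.07      ]
socket 0.62 239.5136 35.4816 [ 0.58164307 -0.0816393   0.04      ]
```

View pics/e.png

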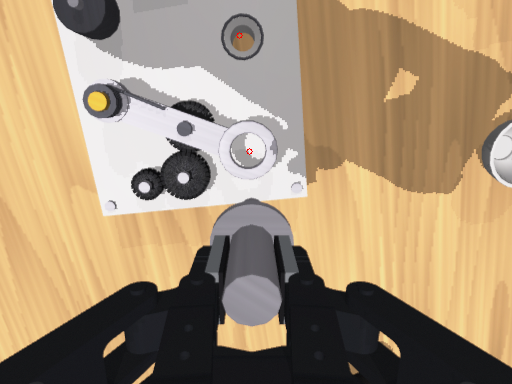

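Wrist picture: held pin's collar at (251,235), nose tip just above at (251,201); eye centred at (248,150), hole at (242,37), pivot at (98,101).

```bash
python3 - <<'E'
from h import *
st=observe();R=np.array(st["tool_rot"]);p=np.array(st["position"])
W=lambda u,v:ray("wrist",u/512,v/384,st)
S=lambda u,v:ray("scene",u/512,v/384); D=lambda u,v:ray("side",u/512,v/384)
for n,r,z in [("eye",[W(248,150),S(200.5,161),D(313,262.5)],.07),("hole",[W(242,37.5),S(221,191),D(291,243)],.04)]:
    x,e=tri(r);w=atz(r[0],z);print(n,x,np.round(e,4),"wrist",w,"tool",R.T@(w-p)*100)
print("piv",atz(W(98,101),.08))
c=cams.calibration("wrist");f=192/np.tan(np.radians(c["vertical_fov"])/2)
for t in [[0,0,.075,1],[0,0,.011,1],[0,0,-.043,1]]:
    k=np.linalg.inv(c["tool_from_camera"])@t; print(c["cx"]+f*k[0]/-k[2],c["cy"]-f*k[1]/-k[2])
E
```

```text
eye [ 0.57479026 -0.17509063  0.06836713] [0.0006 0.0022 0.0019] wrist [ 0.57476916 -0.17422877  0.07      ] tool [ 2.93919114 -0.34577219 12.88921013]
hole [ 0.58292165 -0.0845984   0.03970133] [0.0009 0.0007 0.0006] wrist [ 0.58369067 -0.08415636  0.04      ] tool [11.97575572 -0.86362801 15.88898532]
piv [ 0.46725012 -0.11773128  0.08      ]
252.24338555678426 203.7006929759459
252.51066104276316 242.48643854442844
252.95943034893807 307.6097028965477
```

Emit:
move_arm(
  jaw=[2,2,2,2,2,2,2,2,2,2,2,2],
  dp=[
    [1.5,-0.2,0],
    [1.4,-0.15,0],
    [0,0,1],
    [0,0,2],
    [0,0,1.2],
    [0,0,0.8],
    [0,0,0.6],
    [0,0,0.6],
    [0,0,0.6],
    [0,0,0.5],
    [0,0,0.3],
    [0,0,0],
  ],
  turn=[
    [0,0,0],
    [0,0,0],
    [0,0,0],
    [0,0,0],
    [0,0,0],
    [0,0,0],
    [0,0,0],
    [0,0,0],
    [0,0,0],
    [0,0,0],
    [0,0,0],
    [0,0,0],
  ],
)

```text
time_s: 6.23
position: [0.5745, -0.1756, 0.1221]
tool_rot: [[0.157, 0.988, -0.001], [0.988, -0.157, 0.0], [0.0, -0.001, -1.0]]
ft_force: [0.5, -0.6, -1.6]
grip_width: 0.0208
gripper_force: 44.3
```

```bash
python3 - <<'E'
from h import *
st=observe(); im,d=cams.get_image("wrist"); cv2.imwrite("pics/f.png",cv2.cvtColor(im[0:384],4))
print(st["position"],st["ft_force"])
E
```

```text
[ 0.57446498 -0.17561393  0.1220896 ] [ 0.53243754 -0.55417673 -1.61526055]
```

View pics/f.png

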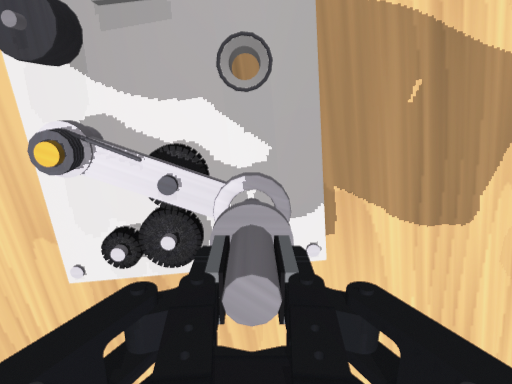

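Pin nose is down in the eye (ring at (251,205) surrounds it), no contact force; hole at (244,61). Now the arc.

```bash
python3 - <<'E'
from h import *
st=observe();R=np.array(st["tool_rot"]);p=np.array(st["position"])
h=atz(ray("wrist",244.5/512,61/384,st),.04);print(h, "knob",atz(ray("wrist",10/512,20/384,st),.09))
H=(h[:2]+np.array([.5832,-.0843]))/2; print(H)
P=np.array([.4685,-.1194]);a0=np.arctan2(*(p[:2]-P)[::-1]);a1=np.arctan2(*(H-P)[::-1]);r0,r1=np.linalg.norm(p[:2]-P),np.linalg.norm(H-P);print(np.degrees([a0,a1]),r0,r1)
N=8;q=[np.append(P+(r0+(r1-r0)*t)*np.array([np.cos(a0+(a1-a0)*t),np.sin(a0+(a1-a0)*t)]),p[2]) for t in np.arange(N+1)/N]
print(np.round([R.T@(q[i+1]-q[i])*100 for i in range(N)],2).tolist())
E
```

```text
[ 0.58421197 -0.08259238  0.04      ] knob [ 0.47584232 -0.0521124   0.09      ]
[ 0.58370598 -0.08344619]
[-27.94472045  17.3322457 ] 0.12011915075339827 0.12068593600446297
[[1.14, 0.34, -0.0], [1.17, 0.22, -0.0], [1.18, 0.11, 0.0], [1.19, -0.01, 0.0], [1.18, -0.13, 0.0], [1.16, -0.24, 0.0], [1.14, -0.36, 0.0], [1.1, -0.47, 0.0]]
```

Emit:
move_arm(
  jaw=[2,2,2,2,2,2,2,2,2,2,2],
  dp=[
    [0.57,0.17,0],
    [0.57,0.17,0],
    [1.17,0.22,0],
    [1.18,0.11,0],
    [1.19,-0.01,0],
    [1.18,-0.13,0],
    [1.16,-0.24,0],
    [1.14,-0.36,0],
    [1.1,-0.47,0],
    [0,0,0],
    [0,0,0],
  ],
  turn=[
    [0,0,0],
    [0,0,0],
    [0,0,0],
    [0,0,0],
    [0,0,0],
    [0,0,0],
    [0,0,0],
    [0,0,0],
    [0,0,0],
    [0,0,0],
    [0,0,0],
  ],
)

```text
time_s: 7.2
position: [0.584, -0.0827, 0.1228]
tool_rot: [[0.156, 0.988, 0.001], [0.988, -0.156, -0.0], [0.0, 0.001, -1.0]]
ft_force: [2.0, -3.2, -1.7]
grip_width: 0.0209
gripper_force: 44.1
```

```bash
python3 - <<'E'
from h import *
st=observe(); R=np.array(st["tool_rot"]);p=np.array(st["position"])
ims=[]
for n in ("wrist","scene","side"):
    im,d=cams.get_image(n);ims.append(im)
a=cv2.resize(ims[1][120:240,160:290],None,fx=3,fy=3,interpolation=cv2.INTER_CUBIC)
b=cv2.resize(ims[2][180:340,200:360],None,fx=2.25,fy=2.25,interpolation=cv2.INTER_CUBIC)
cv2.imwrite("pics/g.png",cv2.cvtColor(np.hstack([a,b]),4)); cv2.imwrite("pics/g0.png",cv2.cvtColor(ims[0],4))
print(p,st["ft_force"],st["time_s"], R.T@(np.array([.5837,-.0836,p[2]])-p)*100)
E
```

```text
[ 0.58401333 -0.08274679  0.12281965] [ 1.98691098 -3.24905746 -1.74869999] 7.2 [-8.91581455e-02 -1.76711942e-02 -2.11199476e-05]
```

View pics/g.png

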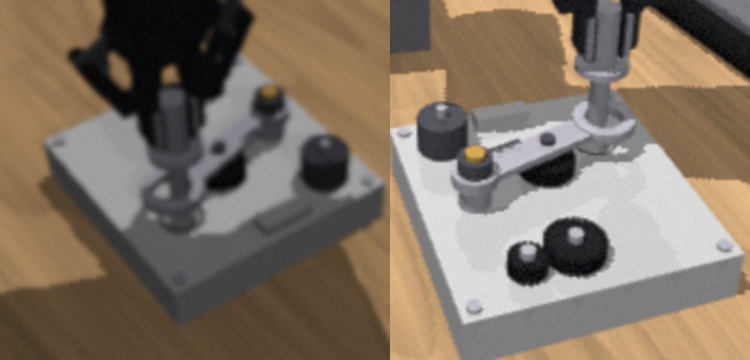

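Side and scene crops: the eye is carried by the pin, its shank standing over the hole (hole at crop (182,213) left). Descend part way watching the force.

Emit:
move_arm(
  jaw=[2,2,2,2,2,2],
  dp=[
    [-0.07,0,0.3],
    [0,0,0.4],
    [0,0,0.4],
    [0,0,0.4],
    [0,0,0.3],
    [0,0,0],
  ],
  turn=[
    [0,0,0],
    [0,0,0],
    [0,0,0],
    [0,0,0],
    [0,0,0],
    [0,0,0],
  ],
)

```text
time_s: 7.85
position: [0.5834, -0.084, 0.1037]
tool_rot: [[0.157, 0.988, -0.001], [0.988, -0.157, 0.001], [0.0, -0.001, -1.0]]
ft_force: [2.2, -1.6, -4.0]
grip_width: 0.0208
gripper_force: 44.2
```

Emit:
move_arm(
  jaw=[2,2,2,2,2],
  dp=[
    [0,0,0.3],
    [0,0,0.4],
    [0,0,0.4],
    [0,0,0],
    [0,0,0],
  ],
  turn=[
    [0,0,0],
    [0,0,0],
    [0,0,0],
    [0,0,0],
    [0,0,0],
  ],
)

```text
time_s: 8.27
position: [0.5834, -0.0839, 0.093]
tool_rot: [[0.157, 0.988, -0.001], [0.988, -0.157, 0.0], [0.0, -0.001, -1.0]]
ft_force: [2.1, -2.9, -3.5]
grip_width: 0.021
gripper_force: 44.3
```

Emit:
move_arm(
  jaw=[2,2,2,2,2,2],
  dp=[
    [0,0,0.3],
    [0,0,0.3],
    [0,0,0.25],
    [0,0,0.15],
    [0,0,0.1],
    [0,0,0],
  ],
  turn=[
    [0,0,0],
    [0,0,0],
    [0,0,0],
    [0,0,0],
    [0,0,0],
    [0,0,0],
  ],
)

```text
time_s: 8.77
position: [0.5837, -0.0842, 0.0828]
tool_rot: [[0.157, 0.988, 0.0], [0.988, -0.157, -0.0], [-0.0, 0.0, -1.0]]
ft_force: [1.0, -3.1, 1.3]
grip_width: 0.0208
gripper_force: 44.8
```

Emit:
move_arm(
  jaw=[2,2,2],
  dp=[
    [0,0,0.1],
    [0,0,0.05],
    [0,0,0],
  ],
  turn=[
    [0,0,0],
    [0,0,0],
    [0,0,0],
  ],
)

```text
time_s: 9.02
position: [0.5839, -0.0844, 0.0826]
tool_rot: [[0.157, 0.988, 0.001], [0.988, -0.157, -0.001], [-0.001, 0.001, -1.0]]
ft_force: [-2.9, -2.9, 11.8]
grip_width: 0.0209
gripper_force: 45.9
```

```bash
python3 - <<'E'
from h import *
ims=[cams.get_image(n)[0] for n in ("scene","side")]
a=cv2.resize(ims[0][120:240,160:290],None,fx=3,fy=3,interpolation=cv2.INTER_CUBIC)
b=cv2.resize(ims[1][180:340,200:360],None,fx=2.25,fy=2.25,interpolation=cv2.INTER_CUBIC)
cv2.imwrite("pics/i.png",cv2.cvtColor(np.hstack([a,b]),4))
E
```

```text
(no output)
```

View pics/i.png

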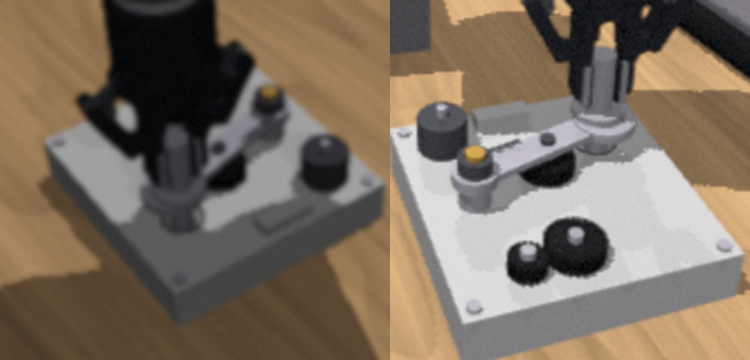

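The collar sits on the eye in both crops, at the predicted height and with contact force. Ease off, release, withdraw.

Emit:
move_arm(
  jaw=[2,3,4,5,6,6,6,6,6],
  dp=[
    [0,0,-0.1],
    [0,0,0],
    [0,0,0],
    [0,0,0],
    [0,0,0],
    [0,0,0],
    [0,0,0],
    [0,0,0],
    [0,0,0],
  ],
  turn=[
    [0,0,0],
    [0,0,0],
    [0,0,0],
    [0,0,0],
    [0,0,0],
    [0,0,0],
    [0,0,0],
    [0,0,0],
    [0,0,0],
  ],
)

```text
time_s: 9.87
position: [0.5837, -0.084, 0.0821]
tool_rot: [[0.157, 0.988, -0.0], [0.988, -0.157, 0.0], [0.0, -0.0, -1.0]]
ft_force: [0.4, -0.1, 1.0]
grip_width: 0.0603
gripper_force: 0.0
```

Emit:
move_arm(
  jaw=[6,6,6,6,6,6,6,6,6],
  dp=[
    [0,0,-0.5],
    [0,0,-1],
    [0,0,-2],
    [0,0,-3],
    [0,0,-3],
    [0,0,-2],
    [0,0,0],
    [0,0,0],
    [0,0,0],
  ],
  turn=[
    [0,0,0],
    [0,0,0],
    [0,0,0],
    [0,0,0],
    [0,0,0],
    [0,0,0],
    [0,0,0],
    [0,0,0],
    [0,0,0],
  ],
)

```text
time_s: 10.62
position: [0.5833, -0.0839, 0.1968]
tool_rot: [[0.157, 0.988, -0.001], [0.988, -0.157, 0.0], [0.0, -0.001, -1.0]]
ft_force: [0.9, -0.1, 0.4]
grip_width: 0.0601
gripper_force: 0.0
```

```bash
python3 - <<'E'
from h import *
st=observe();ims=[cams.get_image(n)[0] for n in ("scene","side","wrist")]
a=cv2.resize(ims[0][120:240,160:250],None,fx=3,fy=3,interpolation=cv2.INTER_CUBIC)
b=cv2.resize(ims[1][200:320,200:340],None,fx=3,fy=3,interpolation=cv2.INTER_CUBIC)
cv2.imwrite("pics/j.png",cv2.cvtColor(np.hstack([a[:,:270],b]),4)); cv2.imwrite("pics/k.png",cv2.cvtColor(ims[2],4))
R=[]
for n in ("scene","side"):
    k=cams.mark_of(n,"pin_handle")[0];print(n,k["p"]);R.append(ray(n,*k["location"]))
print(tri(R),st["ft_force"],st["position"],st["time_s"])
E
```

```text
scene 0.53
side 0.77
(array([ 0.58457323, -0.09143796,  0.09815743]), [0.001715255184454372, 0.0017152551844545445]) [ 0.85689221 -0.06082004  0.40755615] [ 0.58327018 -0.08391055  0.19677133] 10.6167
```

View pics/j.png

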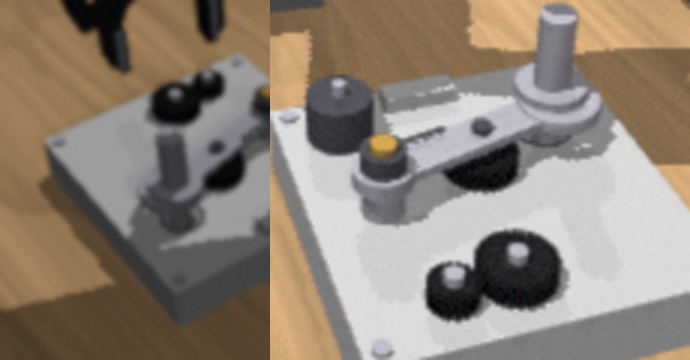

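View pics/k.png

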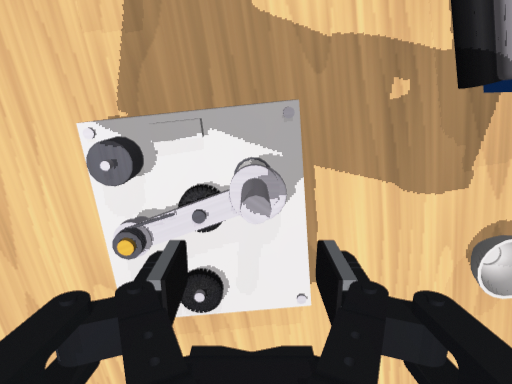

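Wrist picture: pin stands in the eye over the hole, handle top about (259,205), collar (257,192); gripper is clear. Check its tilt.

```bash
python3 - <<'E'
from h import *
st=observe()
W=lambda u,v:ray("wrist",u/512,v/384,st)
S=lambda u,v:ray("scene",u/512,v/384); D=lambda u,v:ray("side",u/512,v/384)
print("top",tri([S(217.7,165.7),D(296,204.7)]));print("col",tri([S(217.3,182.3),D(294.3,229.3)]))
im=cv2.imread("pics/k.png");cv2.imwrite("pics/l.png",cv2.resize(im[135:235,200:310],None,fx=6,fy=6,interpolation=cv2.INTER_CUBIC))
E
```

```text
top (array([ 0.58402187, -0.08632568,  0.12066692]), [0.0007536991071286539, 0.0007536991071285352])
col (array([ 0.58670423, -0.08760295,  0.06984623]), [0.0012825135001350676, 0.001282513500135112])
```

View pics/l.png

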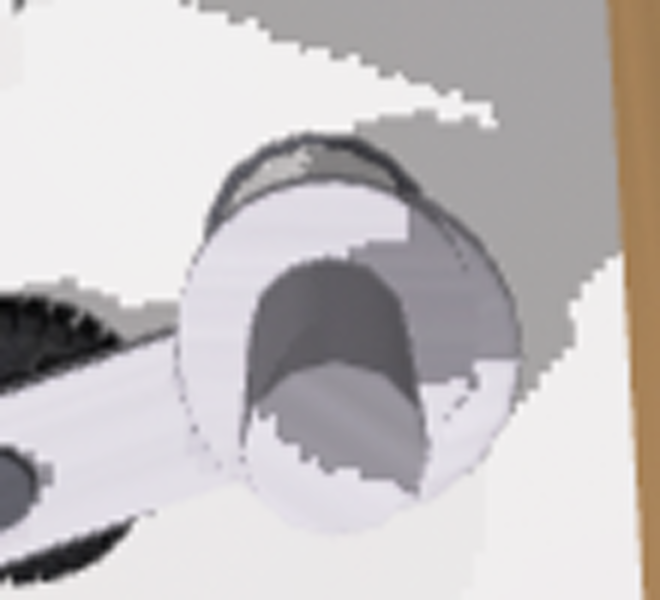

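```bash
python3 - <<'E'
from h import *
st=observe()
W=lambda u,v:ray("wrist",u/512,v/384,st)
t=atz(W(256.2,209.5),.124);b=atz(W(254.5,190.8),.076);print(t,b,np.degrees(np.arctan((t-b)[:2]/.048)))
E
```

```text
[ 0.58555233 -0.08770385  0.124     ] [ 0.58472988 -0.0876058   0.076     ] [ 0.98163315 -0.11704084]
```

Tilt is about 1°, the pin is seated and the gripper is clear. Handing in.

```bash
python3 -c "
from rig import ticket
print(ticket.close_job())"
```

```text
the job is handed in; nothing more can be done
None
```

The job is handed in: the locking pin stands upright (within about 1°) through the eye and in the hole, collar down on the eye, bracket held back and the gripper clear, at about 11 s of the 48 s allowed; no verdict came back.

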